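# Hold the case lid so its hinge lines up for the pin

### The arm

A 6-joint arm with a two-finger parallel gripper is mounted at the origin on the work surface. World frame = base frame: x ahead of the robot, y to its left, z up, the work surface at z = 0. Lengths are in m, angles in degrees, forces in N, time in s.
With the tool pointing down it reaches from about 0.325 to 0.85 m from the base axis. Payload 15.5 kg.
Tool frame: the origin (TCP) lies at the very end of the fingers, on their centre line; the grasp point (between the pads) lies arm.grip_depth behind it (arm.grip_depth is the distance from the TCP to the grasp point, in m); z points along the fingers, y is the line along which they close (so a half turn about z gives the same grasp; the last joint's range is limited). The gripper opens to 91 mm and grips with 3 to 60 N. Pads are 32 mm wide; open, the fingers measure 118 mm over their backs; the gripper's body (76 mm by 178 mm) begins 60 mm behind the grasp point.
Start: joints at [64.429, 28.281, 77.091, -0, 74.628, -5.472], TCP at [0.215, 0.587, 0.214] pointing down, gripper open.
Joint ranges: [-166.48, 166.48], [-47.26, 123.95], [12.59, 153.08], [-70.14, 250.14], [6.76, 159.57], [-176.63, 176.63]. Speed limits (degrees/s): [108.29, 108.29, 147.25, 172.46, 172.46, 172.46].

### API

Orientations are given as a 3x3 rotation matrix whose columns are the frame's x, y, z axes.
In Python, from rig import arm gives the robot as it stands. Calls block until the motion is done:
- arm.move_to(position, orientation): joint-space move of the TCP to a pose.
- arm.move_l(position, orientation=None, feed=0.15): straight line of the TCP; orientation=None keeps the orientation; feed is the mean speed in m/s.
- arm.move_joints(angles): joint-space move.
- arm.grip(opening): finger opening in m; the grip force is fixed at half the most; returns when the fingers have stopped.
- arm.sleep(seconds).
- arm.solve_ik(position, orientation): joint angles nearest the present ones, or None.
- arm.snapshot(name): name is "scene" or "top" or "wrist"; returns the picture (384x512x3 uint8, red, green, blue); there is no depth.
- arm.get_calibration(name): a dict with "intrinsics" (3x3 intrinsics, pixels), "cam_to_world" (4x4, takes a point from camera to world coordinates). Camera axes: x right, y down, z forward; pixel columns grow to the right and rows downward; lengths in m; the calibration is good to about 2 mm. A picture is of the moment at which its call begins: read the wrist's pose just before it. get_calibration takes no time and is no camera call; for the wrist camera it gives the pose at the moment of the call.
A pose or a line that the arm cannot do raises arm.Unreachable and nothing moves.
- arm.sign_off(): hands the job in; it is judged then, once.
Readings, each from a call of its own:
- arm.current_t(): time.
- arm.current_joint_positions(): joint angles.
- arm.current_dq(): joint speeds.
- arm.current_tau(): joint torques, N m.
- arm.current_ee_pos(): TCP position.
- arm.current_tool_rot(): TCP orientation.
- arm.current_force(): force on the tool from outside, world axes, zero at the start.
- arm.current_torque(): the same for the moment, N m.
- arm.current_width(): finger opening in m.
- arm.current_grasp_force(): force on a finger pad.
Only numpy, scipy, OpenCV 4.12 (cv2) and the standard library are available. Lean on these libraries where they do the work, as an engineer would, in place of code of your own. Each camera call takes 0.05 s, during which the arm holds its last target. There are 200 camera calls.

### The job

One of the three loose wooden lids has the blue hinge leaf that belongs to the blue hinge on the specimen case; its single knuckle fits between the case's two knuckles. Pick that lid up by its dark pull and bring it gently to the case, knuckle down between the other two with the three holes in one line and the lid about level, standing out in front of the case as if opened wide. Finish still holding it there, steady in the air and not pressed against the case, so that somebody else could push the pin through, and leave the other lids, the pin and everything else where they are.

Things in the scene. Friction and masses are not known exactly. Their poses are not given: they have to be found in the camera images.
- case: Open wooden specimen case, fixed, 90 x 130 mm, 55 mm high, walls 8 mm. Origin: centre of its underside; z up. Its -x side (toward the robot, give or take its yaw) carries a blue hinge leaf: two knuckles (tubes 22 mm outside, 12 mm bore, 20 mm long), their common axis along the case's y, 16 mm in front of the wall.
- case_axis (a point): Point on the axis of the case's two knuckles, in the middle of the 32 mm gap between them (y = -16 to +16 mm; open above and below): 61 mm toward -x from the case's origin, 62 mm above the table. Axes as the case's.
- lid_blue: The lid that fits, loose, lying flat, 70 to 140 g. Wooden panel 70 (x) x 100 (y) x 8 mm; origin: centre of the panel's underside, z up. One blue knuckle along its +x edge on a 22 mm wide blue strap; dark wooden pull on top. In place, its x and y axes point the way the case's do, its underside 51 mm above the table.
- lid_blue_knuckle (a point): Centre of the blue lid's knuckle (tube 22 mm outside, 12 mm bore, 26 mm long, axis along the lid's y): x = 51, y = 0, z = 11 mm in the lid's frame.
- lid_blue_pull (a point): Middle of the top of the blue lid's pull, x = 0, y = 0, z = 45 mm in the lid's frame. The pull is a bar 36 mm long (along x), 12 mm thick (along y), reaching from the panel's top (8 mm) up to 45 mm above the underside.
- lid_orange: Same wooden panel, pull and origin as the blue lid, but with an orange leaf whose one knuckle is 52 mm long: too wide for the gap. A bystander.
- lid_green: Same wooden panel, pull and origin as the blue lid, but with a green leaf with two knuckles, each 22 mm long. A bystander.
- pin: The steel hinge pin lying on the paper along its x, 7 mm thick, 93 mm long with a 12 mm square head at its +x end. Origin under its middle. A bystander: it stays there.
- beaker: Orange plastic cup, 72 mm across, 70 mm high, standing; origin at its underside. A bystander.
- tube: Clear tube with blue cap, 30 mm across, 100 mm high, standing; origin at its underside. A bystander.
- glue: White glue bottle with orange cap, 44 mm across, 130 mm high, standing; origin at its underside. A bystander.
- stapler: Mint-green stapler, 40 x 135 x 60 mm, its length along its y; origin at its underside. A bystander.
There are look-alikes about, which are no part of the job. Leave any yellow look-alike of the lid_blue alone.

How it is judged (in metres and radians):
On the way, in this order (a step that is already met when the one before it is completed fails the run):
1. the blue lid is lifted off the table in the gripper (contact force between lid_blue and the fingers above 1 N and height (world z) of lid_blue above 0.035 m), for 0.2 s.
2. the blue lid's knuckle is in line between the case's two knuckles, lid about level in front of the case, in the gripper (all of step 1 and x of lid_blue_knuckle in the frame of case_axis between -0.004 and 0.004 m and z of lid_blue_knuckle in the frame of case_axis between -0.004 and 0.004 m and y of lid_blue_knuckle in the frame of case_axis between -0.004 and 0.004 m and angle between the y axis of lid_blue and the y axis of case, either way round below 0.1 rad and angle between lid_blue's own z axis and vertical below 0.2 rad and x of lid_blue in the frame of case below -0.09 m), for 0.3 s.
At the end, for the whole second after the job is handed in: The gripper holds the blue lid at rest, underside over 35 mm up; knuckle within 4 mm of mid-gap along each case axis, bores parallel to 0.1 rad, lid level to 0.2 rad in front of the case, touching it with under 3 N; every bystander within 30 mm of its start (all of step 2 and contact force between lid_blue and case below 3 N and linear speed of lid_blue below 0.02 m/s and distance of each of lid_orange, lid_green, pin, beaker, tube, glue, stapler from where it was at the start of the episode below 0.03 m); the arm keeps its last pose, push and grip.
It fails at once if the lid is pushed hard against the case (over 25 N) (contact force between lid_blue and case above 25 N).
It fails at once if another lid, the pin or another bystander is disturbed (moved over 30 mm) (distance of any of lid_orange, lid_green, pin, beaker, tube, glue, stapler from where it was at the start of the episode above 0.03 m).
It also fails if it takes over 35 s, if anything falls off the work surface, if the arm or the gripper's body presses on something with over 40 N, if the wrist force passes 120 N, or if a joint passes its speed limit or range.

## Working session

There is one attempt and no reset: what is moved stays moved. The work goes in short steps, each a Python script; the robot and the scene stay as the last script left them, time stands still between calls to the robot, and variables do not carry over. Pictures are saved under pics/ and viewed, at most 10 in all, crops included, and the job is handed in when it is done.

```bash
mkdir -p pics; cat > h.py <<'E'
import numpy as np, cv2
from rig import arm
def save(n,im): cv2.imwrite(f'pics/{n}.png',im[:,:,::-1])
def px2w(cal,u,v,z):
    K=np.array(cal["intrinsics"]);T=np.array(cal["cam_to_world"])
    d=T[:3,:3]@np.linalg.solve(K,[u,v,1]);o=T[:3,3]
    return o+d*(z-o[2])/d[2]
def w2px(cal,p):
    K=np.array(cal["intrinsics"]);T=np.array(cal["cam_to_world"])
    q=K@(T[:3,:3].T@(np.array(p)-T[:3,3]));return q[:2]/q[2]
def down(a): # tool down, tool y axis at angle a (deg) in world
    a=np.radians(a);y=np.array([np.cos(a),np.sin(a),0]);z=np.array([0,0,-1.]);return np.column_stack([np.cross(y,z),y,z])
E
python3 - <<'E'
from h import *
for n in("top","scene"):
    im=arm.snapshot(n);c=arm.get_calibration(n);print(n,np.round(c["intrinsics"],1).tolist(),np.round(c["cam_to_world"],3).tolist())
    save(n,cv2.resize(im,(800,600),interpolation=cv2.INTER_CUBIC))
print(arm.grip_depth,arm.current_tool_rot())
E
```

```text
top [[364.5, 0.0, 258.2], [0.0, 364.5, 194.1], [0.0, 0.0, 1.0]] [[0.02, -0.988, 0.151, 0.369], [-1.0, -0.018, 0.014, 0.03], [-0.011, -0.152, -0.988, 0.988], [0.0, 0.0, 0.0, 1.0]]
scene [[405.0, 0.0, 254.7], [0.0, 405.0, 198.0], [0.0, 0.0, 1.0]] [[-0.326, 0.506, -0.799, 1.561], [0.945, 0.194, -0.262, 0.378], [0.022, -0.84, -0.542, 0.796], [0.0, 0.0, 0.0, 1.0]]
0.0188 [[-9.39096688e-01  3.43652688e-01 -4.90239460e-04]
 [ 3.43653013e-01  9.39096212e-01 -9.54390720e-04]
 [ 1.32403083e-04 -1.06473743e-03 -9.99999424e-01]]
```

View pics/top.png

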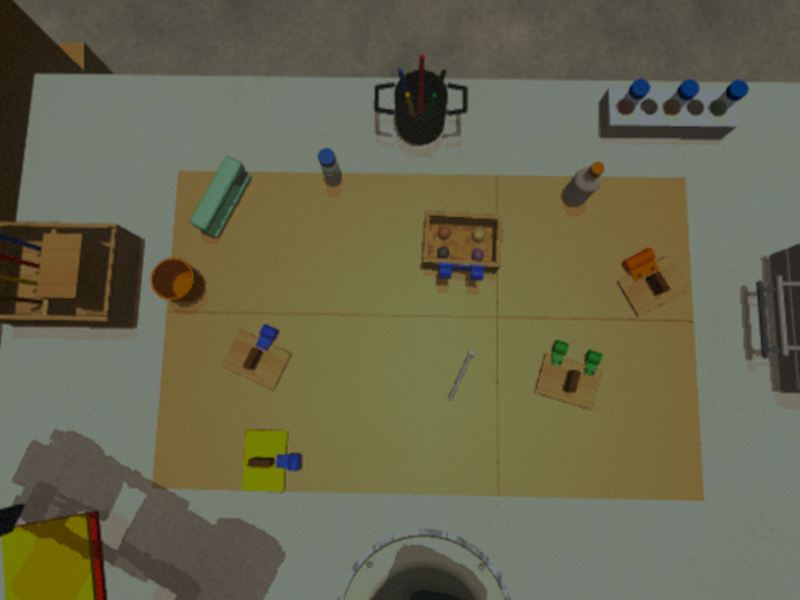

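View pics/scene.png

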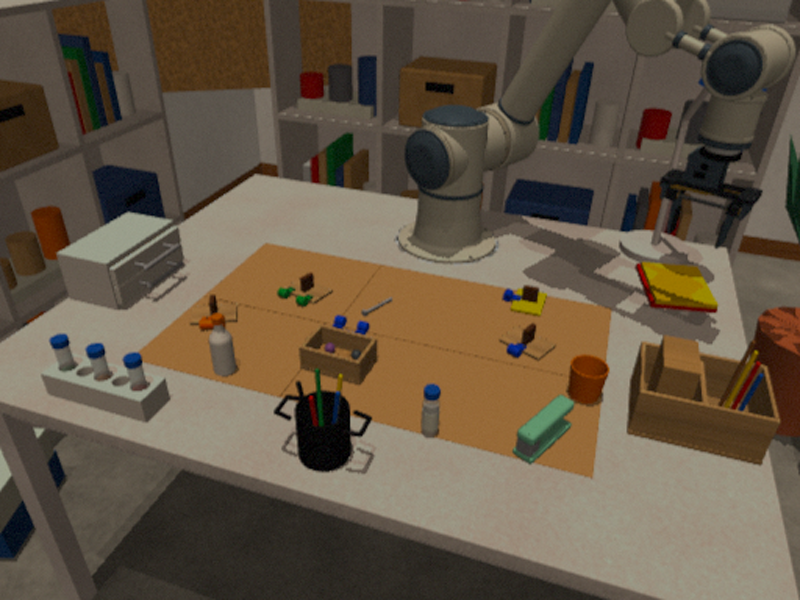

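The top view shows the wooden lid with the blue leaf at about (257,358), its pull at (253,357) and its knuckle at (268,335). The yellow look-alike is at (265,460) and the case at (461,240), with its knuckles at (445,271) and (477,271). I'll go above the case for a close look first, then above the lid.

```bash
python3 - <<'E'
from h import *
c=arm.get_calibration("top"); s=1.5625
P=lambda u,v,z: px2w(c,u/s,v/s,z)
pull=P(253,355,.045);kn=P(268,335,.015);ca=P(461,271,.062);cc=P(461,240,.055)
print(pull,kn,ca,cc, P(445,271,.062),P(477,271,.062))
arm.move_to([ca[0]-.03,ca[1],.30],down(90))
cw=arm.get_calibration("wrist");im=arm.snapshot("wrist");save("w_case",cv2.resize(im,(800,600),interpolation=cv2.INTER_CUBIC));np.save("cal_case.npy",cw,allow_pickle=True)
print(np.round(cw["cam_to_world"],3).tolist())
arm.move_to([pull[0],pull[1],.22],down(65))
cw=arm.get_calibration("wrist");im=arm.snapshot("wrist");save("w_lid",cv2.resize(im,(800,600),interpolation=cv2.INTER_CUBIC));np.save("cal_lid.npy",cw,allow_pickle=True)
print(arm.current_t(),arm.current_joint_positions())
E
```

```text
[0.42194035 0.291308   0.045     ] [0.45840765 0.2758267  0.015     ] [ 0.56663898 -0.05083993  0.062     ] [ 0.62144027 -0.05118162  0.055     ] [ 0.56616074 -0.02433443  0.062     ] [ 0.56711691 -0.07732857  0.062     ]
[[-0.001, 0.965, 0.26, 0.463], [1.0, 0.001, -0.0, -0.05], [-0.0, 0.26, -0.965, 0.471], [0.0, 0.0, 0.0, 1.0]]
4.1333 [ 2.78608314e+01  1.88865928e+01  9.22148356e+01 -1.01754653e-02
  6.88700130e+01 -3.71035412e+01]
```

View pics/w_case.png

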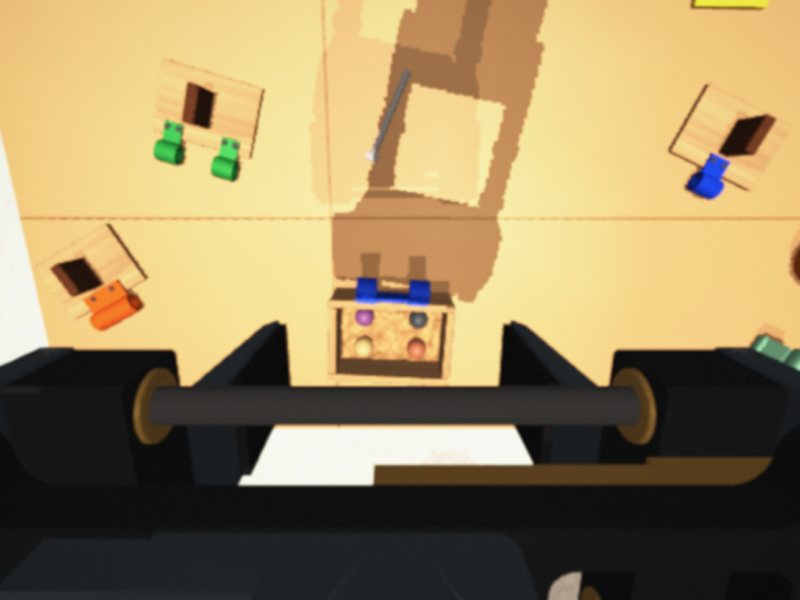

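View pics/w_lid.png

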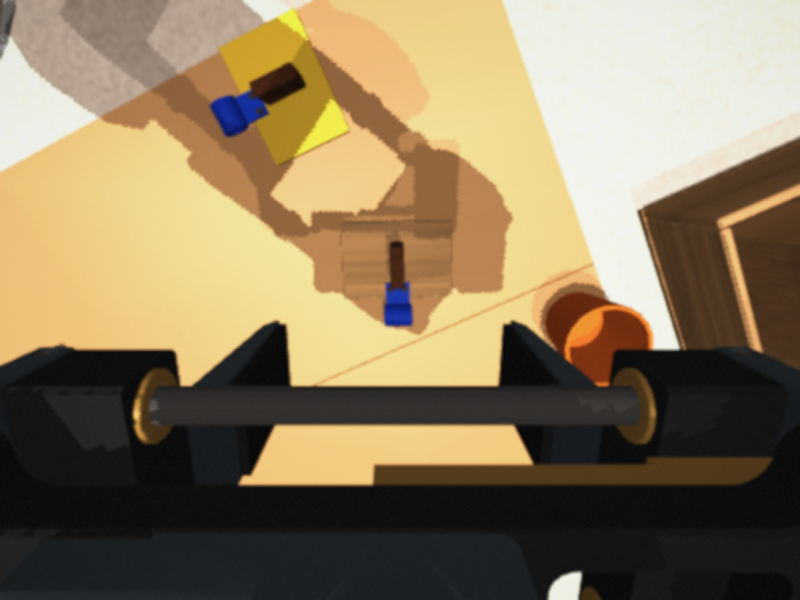

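The case view shows blue knuckles at about (367,290) and (419,291). The lid view shows the lid square to the tool, with its pull at (397,262) and knuckle at (398,315). I'll enlarge both.

```bash
python3 - <<'E'
import cv2,numpy as np
a=cv2.imread('pics/w_case.png')[265:390,320:470];b=cv2.imread('pics/w_lid.png')[210:335,325:475]
f=lambda i:cv2.convertScaleAbs(cv2.resize(i,None,fx=5.2,fy=5.2,interpolation=cv2.INTER_CUBIC)[:300*3],alpha=1.3)
f=lambda i:cv2.resize(i,None,fx=4,fy=4,interpolation=cv2.INTER_CUBIC)
cv2.imwrite('pics/c1.png',f(a));cv2.imwrite('pics/c2.png',cv2.convertScaleAbs(f(b),alpha=1.4))
E
```

```text
(no output)
```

View pics/c1.png

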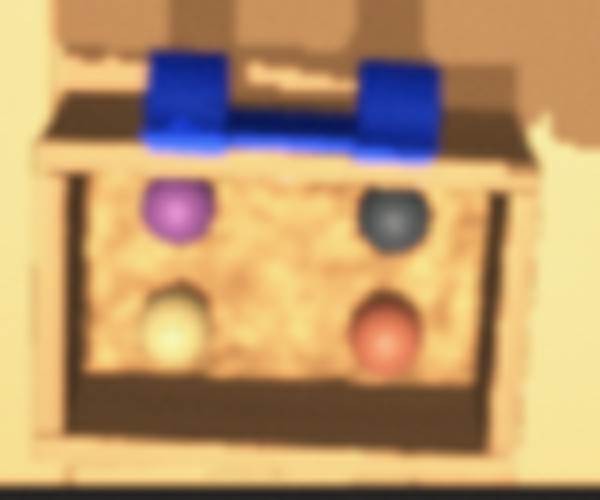

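View pics/c2.png

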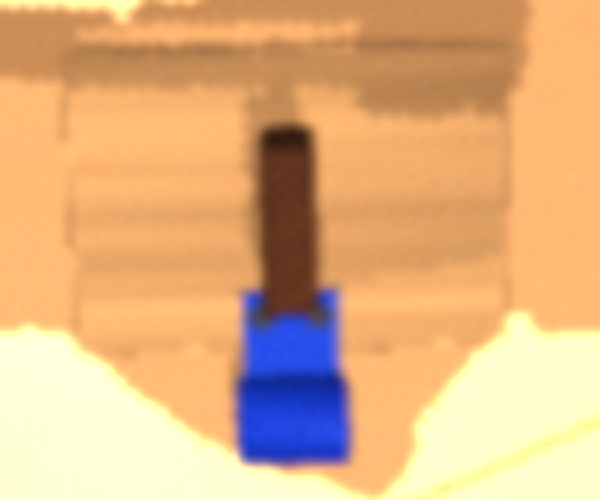

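```bash
python3 - <<'E'
from h import *
cc=np.load("cal_case.npy",allow_pickle=True).item();cl=np.load("cal_lid.npy",allow_pickle=True).item()
print(np.round(cc["intrinsics"],1).tolist())
def P(c,o,u,v,z): 
    U,V=o[0]+u/4,o[1]+v/4
    return px2w(c,(U+.5)*.64-.5,(V+.5)*.64-.5,z)[:2]
C=lambda u,v,z:P(cc,(320,265),u,v,z)
L=lambda u,v,z:P(cl,(325,210),u,v,z)
ang=lambda d:np.degrees(np.arctan2(d[1],d[0]))
k1,k2=C(189,101,.062),C(399,110,.062);print("axis",(k1+k2)/2,ang(k2-k1)-90,np.linalg.norm(k2-k1),"exp .052")
r1,r2=C(40,142,.055),C(537,165,.055);print("rim",(r1+r2)/2,ang(r2-r1)-90,np.linalg.norm(r2-r1),"exp .130")
print('dist',np.linalg.norm((r1+r2-k1-k2)/2))
k=L(294,418,.011);print("lidkn",k)
b=[L(72,50,.008),L(508,45,.008)];f=[L(80,350,.008),L(500,348,.008)]
print("panel",sum(b+f)/4,ang(b[1]-b[0])-90,ang(f[1]-f[0])-90,np.linalg.norm(b[1]-b[0]),np.linalg.norm(sum(b)/2-sum(f)/2))
print("yaw from panel->kn",ang(k-sum(b+f)/4),np.linalg.norm(k-sum(b+f)/4))
t=[L(287,130,.045),L(291,312,.045)];print("pulltop",sum(t)/2,ang(t[1]-t[0]),np.linalg.norm(t[1]-t[0]))
E
```

```text
[[271.5, 0.0, 252.1], [0.0, 271.5, 190.3], [0.0, 0.0, 1.0]]
axis [ 0.56694053 -0.05062299] -2.48380453769866 0.05226371752900865 exp .052
rim [ 0.58134425 -0.05193902] -2.706075666313396 0.12678916140665614 exp .130
dist 0.014463715126961013
lidkn [0.46541749 0.27550846]
panel [0.41893075 0.29603634] -24.341465690606242 -24.7034364254326 0.09730839366832228 0.06969310038600669
yaw from panel->kn -23.825561538675615 0.0508174273103112
pulltop [0.41664011 0.29661156] -23.646964860159024 0.038276073438977425
```

```bash
python3 - <<'E'
from h import *
o=np.array([.4189,.2962]);R=down(65.7)
arm.move_to([*o,.10],R); arm.move_l([*o,.013],feed=.08)
arm.grip(0.0); print(arm.current_width(),arm.current_grasp_force(),arm.current_ee_pos())
arm.move_l([*o,.19],feed=.1)
y=np.radians(-2.6);x=np.array([np.cos(y),np.sin(y)]);ax=np.array([.5665,-.0507])
g=ax-.051*x
arm.move_to([*g,.15],down(87.4)); arm.sleep(.3)
print(arm.current_width(),arm.current_grasp_force(),arm.current_ee_pos(),arm.current_t(),arm.current_torque())
for n in("top","wrist"):
    c=arm.get_calibration(n);im=arm.snapshot(n);np.save(f"cal2_{n}.npy",c,allow_pickle=True);cv2.imwrite(f"pics/raw2_{n}.png",im[:,:,::-1])
# montage
t=cv2.imread("pics/raw2_top.png")[120:220,230:350];w=cv2.imread("pics/raw2_wrist.png")
t=cv2.resize(t,(480,400),interpolation=cv2.INTER_CUBIC);w=cv2.resize(w[120:270,196:316],(320,400),interpolation=cv2.INTER_CUBIC)
cv2.imwrite("pics/m2.png",np.hstack([t,w]))
E
```

```text
0.011361523398166347 30.000009834766388 [0.4188989  0.29618683 0.01299116]
0.011908634141627388 29.999817609786987 [ 0.51565575 -0.04785564  0.15010227] 10.6667 [-0.00405669  0.00317493  0.02284495]
```

View pics/m2.png

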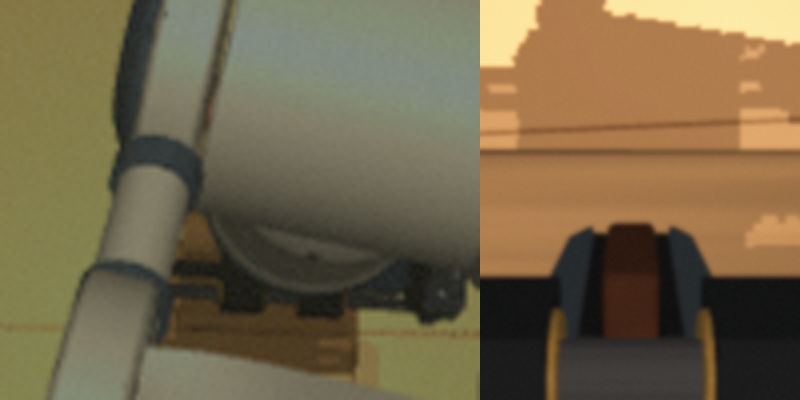

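The wrist view shows the pull centred between the fingers at (630,270) and the panel's rear edge level at row 150. Next I'll check pitch and slip by overlaying the predicted lid on full-width wrist and scene crops.

```bash
python3 - <<'E'
from h import *
cs=arm.get_calibration("scene");ims=arm.snapshot("scene")[:,:,::-1].copy()
cw=arm.get_calibration("wrist");imw=arm.snapshot("wrist")[:,:,::-1].copy()
p=arm.current_ee_pos();y=np.radians(-2.6);R=np.array([[np.cos(y),-np.sin(y),0],[np.sin(y),np.cos(y),0],[0,0,1]])
W=lambda l:p+R@(np.array(l)/1000-[0,0,.013])
def ov(im,c,box,s):
    u0,v0,u1,v1=box;a=cv2.resize(im[v0:v1,u0:u1],None,fx=s,fy=s,interpolation=cv2.INTER_CUBIC)
    pts=[(-35,-50,0),(-35,50,0),(-35,-50,8),(-35,50,8),(35,-50,8),(35,50,8),(51,-13,11),(51,13,11),(-18,-6,45),(-18,6,45)]
    for l in pts:
        q=(w2px(c,W(l))-[u0,v0]+.5)*s
        cv2.circle(a,tuple(int(round(t)) for t in q),2,(0,0,255) if l[2] else (255,0,255),-1)
    return a
q=w2px(cs,W((20,0,10))).astype(int)
a=ov(ims,cs,(q[0]-40,q[1]-35,q[0]+40,q[1]+35),7)[:400]
b=ov(imw,cw,(130,140,380,220),3.2)
b=b[:,:800]; a=cv2.copyMakeBorder(a[:340],0,0,0,800-a.shape[1],cv2.BORDER_CONSTANT)
cv2.imwrite("pics/m3.png",np.vstack([a,b]))
E
```

```text
(no output)
```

View pics/m3.png

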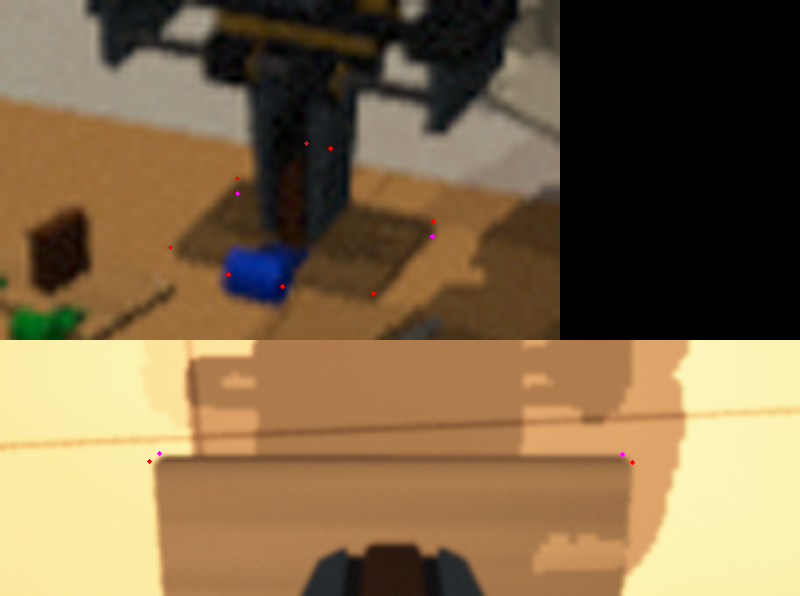

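The scene overlay puts the seen knuckle centre at (256,274), against (255,280) predicted. The wrist overlay shows the rear edge within about 2 mm of prediction. The grasp is good, so I'll lower in steps while watching the force, then check the three knuckles relative to each other.

```bash
python3 - <<'E'
from h import *
p=np.array(arm.current_ee_pos());f0=np.array(arm.current_force())
y=np.radians(-2.6);x=np.array([np.cos(y),np.sin(y)]);yy=np.array([-x[1],x[0]]);ax=np.array([.5665,-.0507])
g=ax-.051*x-.0005*yy
for z in(.10,.090,.082,.074,.068,.064):
    arm.move_l([*g,z],feed=.05 if z<.1 else .1)
    df=np.array(arm.current_force())-f0;print(z,np.round(df,2))
    if np.linalg.norm(df)>2.5: print("contact");break
arm.sleep(.2)
c=arm.get_calibration("scene")
im=np.mean([arm.snapshot("scene") for _ in range(6)],0).astype(np.uint8)
q=w2px(c,[*ax,.062]).astype(int);u0,v0=q[0]-40,q[1]-28
a=cv2.resize(im[v0:v0+56,u0:u0+80,::-1],None,fx=10,fy=10,interpolation=cv2.INTER_CUBIC)
for s in(-36,-26,-16,-13,0,13,16,26,36):
    r=(w2px(c,[*(ax+yy*s/1000),.062])-[u0,v0]+.5)*10;cv2.circle(a,tuple(r.astype(int)),2,(0,0,255),-1)
cv2.imwrite("pics/m4.png",cv2.convertScaleAbs(a,alpha=1.4));print(u0,v0,arm.current_t(),arm.current_ee_pos(),g)
E
```

```text
0.1 [ 0.28 -1.47  0.29]
0.09 [ 1.04 -1.48  0.55]
0.082 [-0.3  -1.21  0.67]
0.074 [ 0.76 -0.86 -0.41]
0.068 [-0.09 -1.69  0.11]
0.064 [ 0.63 -0.79 -0.01]
184 179 13.5 [ 0.51555985 -0.04890666  0.06403787] [ 0.51552982 -0.04888597]
```

View pics/m4.png

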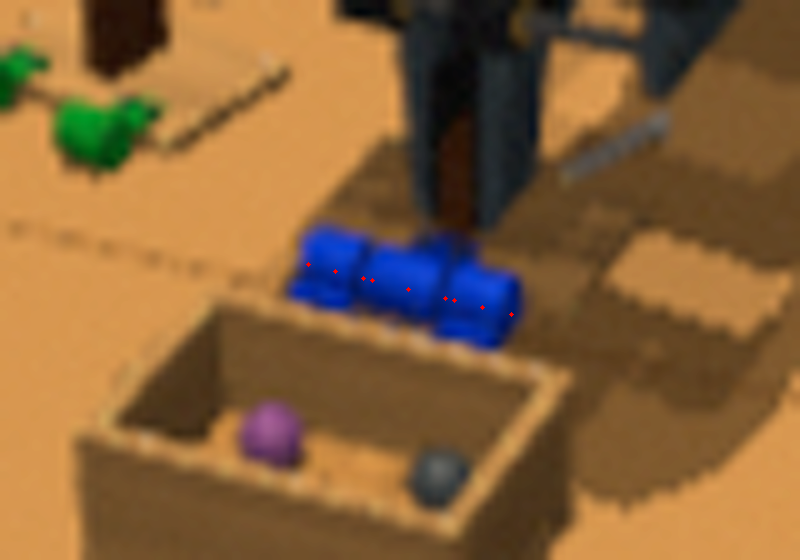

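The three knuckles' top edges lie on one line: left (340,233), middle (408,252), right (495,275). Seams are visible on both sides at (367,245) and (450,262), and there is no contact force, so I'm handing in.

```bash
python3 - <<'E'
from h import *
arm.sleep(.5);print(arm.current_grasp_force(),arm.current_t());print(arm.sign_off())
E
```

```text
29.999817609786987 14.0
the job is handed in; nothing more can be done
None
```

The blue lid is held steady with its knuckle in line between the case's two knuckles, about level and with no contact force noticed above sensor noise; I handed the job in at 14.0 s, and no verdict was returned.

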